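# Spring-probe reading on a sawn coral block

## Robot

A 6-joint arm with a two-finger parallel gripper is mounted at the origin on the work surface. World frame = base frame: x ahead of the robot, y to its left, z up, the work surface at z = 0. Lengths are in mm, angles in rad, forces in N, time in s.
With the tool pointing down it reaches from about 300 to 750 mm from the base axis. Payload 8.5 kg.
Tool frame: the origin (TCP) lies between the finger pads; the fingertips stand 14 mm ahead of it and the grasp point (between the pads) lies 5 mm behind it; z points along the fingers, y is the direction in which the jaws open and shut (so a half turn about z gives the same grasp; the last joint's range is limited). The gripper opens to 85 mm and grips with 20 to 120 N. Pads are 22 mm wide; open, the fingers measure 114 mm over their backs; the gripper's body (76 mm by 85 mm) begins 54 mm behind the grasp point. The pads swing forward as they close: fully open they stand 13 mm farther back than shut.
Start: joints at [-1.389, 0.381, 1.297, -0, 1.464, -0.215], TCP at [212.551, -507.25, 216.322] pointing down, gripper open.
Joint ranges: [-3.11, 3.11], [-0.89, 2.33], [0.22, 2.48], [-1.42, 4.56], [0.17, 2.85], [-2.88, 2.88]. Speed limits (rad/s): [2.39, 2.39, 3.14, 3.14, 3.14, 3.14].

## Interface

Orientations are given as a unit quaternion [x, y, z, w].
In Python, from station import * gives the robot as it stands.
- The arm moves only by the tool jog_arm, never from a script. Its arguments are lists of equal length, an entry for each row: "claw": the gripper's target within -1 to 1 (fully open at 1, half-way at 0, shut at -1); "slide": the shift along the tool's x, y, z in cm, a list of three; "twist": the turn, a rotation vector about the tool's x, y, z in rad, a list of three. In form: {"claw": [claw, ...], "slide": [[tx, ty, tz], ...], "twist": [[ax, ay, az], ...]}. A call has 1 to 8 rows; each row shifts and turns the commanded pose from where the row before left it, along the tool's axes as they then stand; what a row does not reach is not made up. A row lasts 1/10 s, in which the tool goes at most 50 mm and 8.59 degrees, less where a joint would pass 70% of its speed; a pose out of reach is approached as far as the arm can. A call with a gripper value outside its range is refused whole. The fingers move at their own pace and stop on an object; "squeeze" is the grip in N (left out, the last holds). Time passes only in rows, so rows that do not move let the fingers close. It gives the time, the measured TCP pose, the force and the opening at its end, in the units of the state.
- sense(): the state, without advancing time (a new reading comes with each control period).
- read_camera(name): name is "scene" or "top" or "wrist"; returns the picture (384x512x3 uint8, blue, green, red); there is no depth.
- camera_model(name): a dict with "camera_matrix" (3x3 intrinsics, pixels), "view" (4x4, takes a point from world to camera coordinates). Camera axes: x right, y down, z forward; pixel columns grow to the right and rows downward; lengths in mm; the calibration is good to about 2 mm. A picture is of the moment at which its call begins: read the wrist's pose just before it. camera_model takes no time and is no camera call; for the wrist camera it gives the pose at the moment of the call.
- sign_off(): hands the job in, once; it reports no verdict.
The state is a dict: "time": time; "joints": joint angles; "joint_vel": joint speeds; "joint_efforts": joint torques, N m; "tool_pos": TCP position; "orientation": TCP orientation; "wrist_force": force on the tool from outside, world axes, zero at the start; "wrist_torque": the same for the moment, N m; "gripper_width": finger opening in mm.
Only numpy, scipy, OpenCV 4.12 (cv2) and the standard library are available. Lean on these libraries where they do the work, as an engineer would, in place of code of your own. Each camera call takes 0.05 s, during which the arm holds its last target. There are 200 camera calls.

## Task

On the ribbed saw tray, turn the sawn coral block so that its tall flat back lies flush against the upright leg of the bent bracket, standing on the tray within the bracket's length, with the sloping face away from the bracket. Then take the spring probe (square black grip) out of its holder and hold its tip on the round metal stud in the sloping face, with the probe square to that face and its spring tip gently pressed about half-way in. Finish while still holding it there; leave the other things on the bench where they are.

Things in the scene. Friction and masses are not known exactly. Their poses are not given: they have to be found in the camera images.
- tray: Grey ribbed aluminium saw tray, 300 x 300 x 12 mm, fixed flat on the bench; the block and the bracket stand on its top, 12 mm above the bench. Origin: centre of its underside; z up. The grooves are only drawn; the top is flat.
- bracket: Bent aluminium angle bracket fixed on the tray. Upright leg 170 mm long (along its y), 4 mm thick, 45 mm high; its foot reaches 40 mm behind it to +x. It does not move. Origin: on the tray's top, in the stop face at the middle of its length; +x points from the stop face into the bracket, away from the robot; z up.
- bracket_face (a point): Middle of the lower edge of the bracket's stop face, which faces -x of the bracket; same axes as the bracket.
- block: Loose cream coral block, 0.3 to 0.5 kg, 76 mm deep (x) x 56 mm wide (y). Origin: centre of underside. Upright flat back at x = +38, 54.6 mm high; top level for 14 mm, then falling 20 deg towards -x to a 32 mm high front with brown rind at x = -38. Sides y = +-28 are flat, upright: grip these. Starts flat on the tray, back turned sideways (about to the robot's left), clear of the bracket.
- block_back (a point): Middle of the lower edge of the block's flat back (x = +38 mm, y = 0, z = 0 of the block).
- spot (a point): Centre of the flush round steel stud, 14 mm in diameter, with a dark rim and a dark centre dot, in the sloping face, at x = -10, y = +8, z = 42.2 mm of the block. Its z axis points squarely out of the sloping face (20 degrees from vertical, leaning to the block's -x); its y is the block's y.
- holder: Grey plastic holder of the probe, 70 x 70 x 90 mm high, fixed, with an upright 26 mm hole right through its centre. Origin: centre of its underside. An alike holder with a thin round wood-handled pick stands on the other side of the tray; which side is which varies.
- probe: Loose spring probe, 0.16 kg, 144 mm, upright in the holder; z from tip to cap. Origin: underside of its collar (34 mm dia, z 0 to 6 mm), which rests on the holder's top. Black grip 22 x 22 mm, faces square to x and y, z 6 to 56; cap 28 mm dia to z 64. Below: barrel 22 mm dia to z -50, nose to z -62, spring plunger 7 mm dia, round end at z -80 when free.
- probe_tip (a point): End of the probe's plunger, on the probe's axis; z = -80 mm of the probe when the plunger is free; it slides into the probe as it is pressed. Same axes as the probe.
- plunger (a joint): How far the plunger is pressed in: 0 free, 0.010 m at its end stop; the spring takes 0.6 N per mm (6 N at the stop).
- pick: Bystander: thin pick with round wooden handle, upright in the other holder; about 66 mm of it stands above the holder's 90 mm high top. Origin: its collar's underside.
- offcut: Bystander: small loose coral offcut, 50 x 35 x 22 mm, on the tray's far right corner, beside the bracket. Origin: centre of its underside.
- jar: Bystander: glass jar, 64 mm diameter, 90 mm high, beyond the tray. Origin: underside.
- wash: Bystander: white bottle, 66 mm diameter, 170 mm high, beyond the tray. Origin: underside.
- brush: Bystander: hand brush about 200 mm long, lying on the bench at the left, below 40 mm high.
- wrench: Bystander: steel wrench about 180 mm long, lying on the bench at the right.
- beaker: Bystander: glass beaker, 70 mm diameter, 90 mm high, at the back left. Origin: underside.
Mind the look-alikes: they are no part of the job. Leave any orange or yellow look-alike of the holder alone.

How it is judged (in metres and radians):
On the way, in this order (a step that is already met when the one before it is completed fails the run):
1. the block's flat back lies against the bracket's upright leg, block standing flat on the tray (x of block_back in the frame of bracket_face between -0.005 and 0.005 m and y of block_back in the frame of bracket_face between -0.06 and 0.06 m and angle between the x axis of block and the x axis of bracket, either way round below 0.07 rad and angle between block's own z axis and vertical below 0.05 rad and z of block in the frame of tray below 0.017 m), for 0.3 s.
2. the probe is lifted clear of its holder in the fingers (height (world z) of probe above 0.12 m and distance between probe and holder above 0.175 m and contact force between the fingers and probe above 1 N), for 0.2 s.
At the end, for the whole second after the job is handed in: Ends holding: probe in the fingers, off its holder, at rest; tip within 7 mm of the stud's centre, axis within 8 deg of square to the slope, plunger in 2 to 8.5 mm (0.8 to 8 N); block flat on the tray, back within 5 mm and 4 deg of the bracket face, middle within 60 mm of its middle (all of step 1 and distance between probe_tip and spot below 0.007 m and angle between the z axis of probe and the z axis of spot, either way round below 0.14 rad and height (world z) of probe above 0.1 m and value of joint plunger between 0.002 and 0.0085 m and contact force between probe and block between 0.8 and 8 N and contact force between the fingers and probe above 1 N and contact force between probe and holder below 0.1 N and linear speed of each of probe, block below 0.02 m/s); the arm keeps its last pose, push and grip.
It fails at once if the probe is pressed hard on the block (over 15 N) (contact force between probe and block above 15 N).
It fails at once if a bystander is disturbed (moved over 30 mm) (distance of any of pick, offcut, jar, wash, brush, wrench, beaker from where it was at the start of the episode above 0.03 m).
It also fails if it takes over 54 s, if anything falls off the work surface, if the arm or the gripper's body presses on something with over 40 N, if the wrist force passes 120 N, or if a joint passes its speed limit or range.

## Working session

There is one attempt and no reset: what is moved stays moved. The work goes in short steps, Python scripts to look and compute and a tool call to move; the robot and the scene stay as the last step left them, time stands still between calls to the robot, and variables do not carry over. Pictures are saved under pics/ and viewed, about 8 in all and at most 12, crops included, and the job is handed in when it is done.

Besides the shell and the picture viewer there is one more tool, called as name(argument=value, ...) on one line, values as JSON. jog_arm: Moves the arm, as the interface text tells. Its arguments: {"type":"object","properties":{"claw":{"type":"array"},"slide":{"type":"array"},"twist":{"type":"array"},"squeeze":{"type":"number"}},"required":["claw","slide","twist"]}

```bash
mkdir -p pics; ls; python3 - <<'E'
from station import *
import cv2
print(sense())
for n in("scene","top"):
    cv2.imwrite(f"pics/{n}0.png",read_camera(n)); m=camera_model(n); print(n,m)
E
```

```text
pics
{'time': 0.0, 'joints': array([-1.38928748e+00,  3.81200300e-01,  1.29826050e+00, -1.76620850e-05,
        1.46357981e+00, -2.15294191e-01]), 'joint_vel': array([ 0.00108926, -0.00132505,  0.00097713,  0.00073049, -0.00026716,
        0.00030695]), 'joint_efforts': array([-2.35459906e-03, -4.48464310e+01, -2.31276137e+01, -4.10436260e-04,
        4.81230862e-03, -2.49105091e-05]), 'tool_pos': array([ 212.49843596, -506.95498166,  215.70956737]), 'orientation': array([ 9.80382450e-01,  1.97103343e-01,  3.45090131e-06, -7.24020339e-04]), 'wrist_force': array([-0.13447278, -0.02543844, -0.20343925]), 'wrist_torque': array([ 0.04070205,  0.07702079, -0.03057395]), 'gripper_width': 85.64107370965004}
scene {'camera_matrix': array([[358.43535834,   0.        , 253.34096835],
       [  0.        , 358.43535834, 192.62827592],
       [  0.        ,   0.        ,   1.        ]]), 'view': array([[-8.23655202e-01,  5.66882570e-01,  1.53707540e-02,
         4.71202751e+02],
       [ 2.91848865e-01,  4.46971510e-01, -8.45600798e-01,
        -9.10658650e+01],
       [-4.86226642e-01, -6.91997559e-01, -5.33594444e-01,
         1.27129153e+03],
       [ 0.00000000e+00,  0.00000000e+00,  0.00000000e+00,
         1.00000000e+00]])}
top {'camera_matrix': array([[427.77582229,   0.        , 252.61357473],
       [  0.        , 427.77582229, 179.09361211],
       [  0.        ,   0.        ,   1.        ]]), 'view': array([[-1.08281340e-02, -9.99935967e-01,  3.28823624e-03,
        -3.80204811e+01],
       [-9.93213306e-01,  1.03743905e-02, -1.15843434e-01,
         5.82201303e+02],
       [ 1.15801903e-01, -4.52028822e-03, -9.93262043e-01,
         1.44201127e+03],
       [ 0.00000000e+00,  0.00000000e+00,  0.00000000e+00,
         1.00000000e+00]])}
```

```bash
python3 - <<'E'
import cv2,numpy as np
a=cv2.imread("pics/top0.png");cv2.imwrite("pics/top0b.png",cv2.resize(a,(800,600),interpolation=cv2.INTER_CUBIC))
E
```

```text
(no output)
```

View pics/scene0.png

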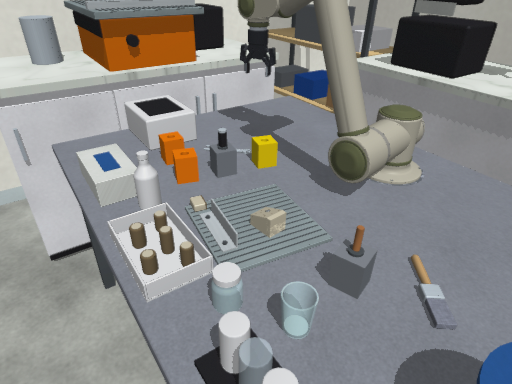

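View pics/top0b.png

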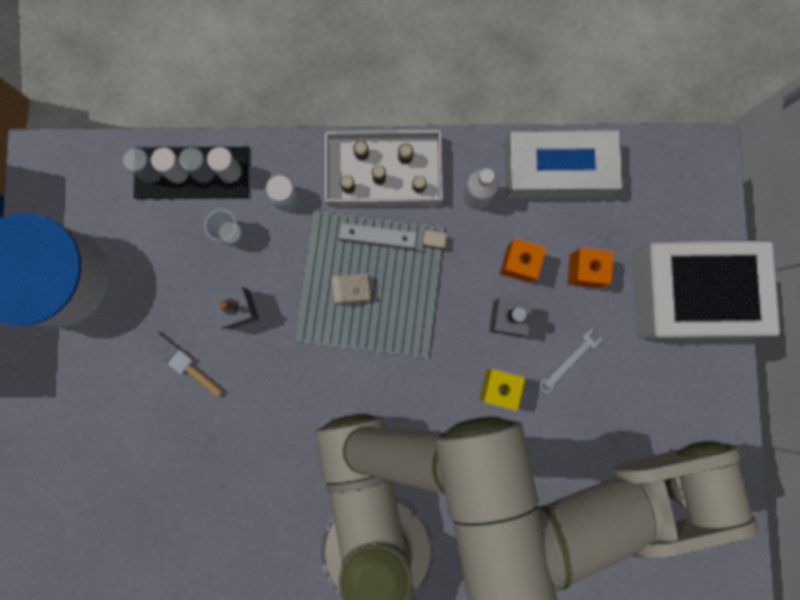

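Candidates for the probe's holder, by top-view pixel (800-wide): grey holder with a black grip at (513,315), grey holder with the wood pick at (238,308), orange at (523,260) and (593,266), yellow at (503,390). I choose the grey one at (513,315). The block is at (351,289), and the offcut at (435,239) is its look-alike. I'll check the choice in one close crop.

```bash
python3 - <<'E'
import cv2,numpy as np
a=cv2.imread("pics/top0.png")[130:235,185:355];b=cv2.resize(a,None,fx=4.7,fy=4.7,interpolation=cv2.INTER_CUBIC);cv2.imwrite("pics/crop0.png",cv2.convertScaleAbs(b,alpha=1.4));print(b.shape)
E
cat > h.py <<'E'
from station import *
import numpy as np,cv2
from scipy.spatial.transform import Rotation as R
def back(m,u,v,z):
    "pixel -> world point at height z"
    d=np.linalg.inv(m["camera_matrix"])@[u,v,1]; V=m["view"]
    d=V[:3,:3].T@d; o=-V[:3,:3].T@V[:3,3]
    return o+d*(z-o[2])/d[2]
def proj(m,P):
    P=np.atleast_2d(P)@m["view"][:3,:3].T+m["view"][:3,3]; p=P@m["camera_matrix"].T
    return p[:,:2]/p[:,2:]
E
```

```text
(494, 799, 3)
```

View pics/crop0.png

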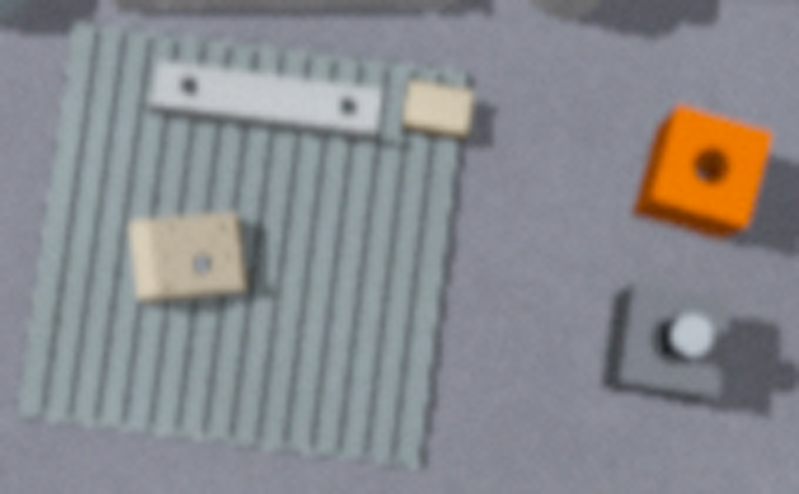

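The crop shows the block with its level back strip to the left (x≈135) and the stud at (202,263). The bracket's stop-face edge runs from (150,105) to (378,132). The grey holder at (665,340) carries the probe, with its cap at (691,336), so the choice is confirmed. Next I'll measure.

```bash
python3 - <<'E'
from h import *
m=camera_model("top")
def B(u,v,z): return back(m,185+(u+.5)/4.7-.5,130+(v+.5)/4.7-.5,z)
f=lambda n,*a: print(n,[np.round(B(*x)[:2],1).tolist() for x in a])
f("tray",(75,22,12),(468,72,12),(424,467,12),(22,415,12))
f("tray c",(247,244,12))
f("bracket top",(150,105,57),(378,132,57),(155,58,16),(382,86,16))
f("block back",(130,220,66.6),(138,300,66.6)); f("front",(238,212,44),(247,292,44)); f("stud",(202,263,54.2))
f("cap",(691,336,154)); f("holder",(632,285,90),(617,385,90),(718,398,90)); f("offcut",(440,107,34))
m=camera_model("top");s=sense()
w=camera_model("wrist");print(w,s["tool_pos"])
V=w["view"];T=np.eye(4);T[:3,:3]=R.from_quat(s["orientation"]).as_matrix();T[:3,3]=s["tool_pos"];print("wrist cam in tool",np.round(np.linalg.inv(T)@np.linalg.inv(V),3))
E
```

```text
tray [[746.1, 138.4], [704.8, -157.2], [410.0, -119.2], [451.3, 176.5]]
tray c [[576.3, 9.9]]
bracket top [[673.8, 78.3], [652.2, -87.3], [717.0, 77.8], [694.0, -92.2]]
block back [[588.5, 92.0], [530.8, 86.3]]
front [[596.3, 15.2], [537.7, 9.1]]
stud [[558.2, 41.1]]
cap [[495.4, -291.8]]
holder [[535.8, -263.5], [465.6, -251.0], [455.8, -321.4]]
offcut [[674.3, -134.2]]
{'camera_matrix': array([[301.84311645,   0.        , 253.1460626 ],
       [  0.        , 301.84311645, 192.37108093],
       [  0.        ,   0.        ,   1.        ]]), 'view': array([[ 3.86003319e-01, -9.22497099e-01, -7.35488613e-04,
        -5.48683987e+02],
       [-8.72138419e-01, -3.65191168e-01,  3.25591752e-01,
        -4.23963484e+01],
       [-3.00626040e-01, -1.25038049e-01, -9.45510164e-01,
         3.81247635e+02],
       [ 0.00000000e+00,  0.00000000e+00,  0.00000000e+00,
         1.00000000e+00]])} [ 212.5005635  -506.9927131   215.78116573]
wrist cam in tool [[-1.0000e-03 -9.4500e-01 -3.2600e-01  8.3756e+01]
 [ 1.0000e+00 -1.0000e-03  0.0000e+00 -9.2500e-01]
 [-1.0000e-03 -3.2600e-01  9.4500e-01 -1.5807e+02]
 [ 0.0000e+00  0.0000e+00  0.0000e+00  1.0000e+00]]
```

```bash
cat >> h.py <<'E'
def plan(pos,rot,n,start=None):
    "print rows (slide cm, twist rad; shift taken before turn) from the sensed pose to pos(mm)/rot"
    s=sense(); p0,r0=start or (s["tool_pos"],R.from_quat(s["orientation"]))
    dv=(r0.inv()*rot).as_rotvec(); r=r0
    S=[];st=R.from_rotvec(dv/n)
    for i in range(n):
        S.append(np.round(r.inv().apply((np.array(pos)-p0)/n)/10,2).tolist()); r=r*st
    print("t",round(s["time"],2),"slide",S,"twist",np.round(dv/n,4).tolist(),"| total mm",np.round(np.array(pos)-p0,1))
def down(yaw,tilt=0):
    "tool pointing down, tool x at yaw deg; tilt about tool y (deg)"
    return R.from_euler("z",yaw,degrees=True)*R.from_euler("x",180,degrees=True)*R.from_euler("y",tilt,degrees=True)
E
python3 - <<'E'
from h import *
print(sense()["orientation"],down(22.7).as_quat())
plan([564,51,216],down(95.5),16)
E
```

```text
[ 9.80381988e-01  1.97105896e-01  1.37999350e-06 -6.50969212e-04] [9.80443290e-01 1.96801817e-01 1.20506358e-17 6.00348368e-17]
t 0.1 slide [[3.37, -2.37, 0.0], [3.55, -2.09, 0.0], [3.71, -1.8, 0.0], [3.84, -1.5, 0.0], [3.94, -1.2, 0.0], [4.03, -0.88, 0.0], [4.08, -0.56, 0.0], [4.12, -0.23, 0.0], [4.12, 0.1, -0.0], [4.1, 0.42, -0.0], [4.05, 0.75, -0.0], [3.98, 1.06, -0.0], [3.88, 1.38, -0.0], [3.76, 1.68, -0.0], [3.62, 1.97, -0.0], [3.45, 2.25, -0.0]] twist [-0.0001, -0.0001, -0.0794] | total mm [3.515e+02 5.580e+02 2.000e-01]
```

jog_arm(claw=[1, 1, 1, 1, 1, 1, 1, 1], slide=[[3.37, -2.37, 0], [3.55, -2.09, 0], [3.71, -1.8, 0], [3.84, -1.5, 0], [3.94, -1.2, 0], [4.03, -0.88, 0], [4.08, -0.56, 0], [4.12, -0.23, 0]], twist=[[0, 0, -0.08], [0, 0, -0.08], [0, 0, -0.08], [0, 0, -0.08], [0, 0, -0.08], [0, 0, -0.08], [0, 0, -0.08], [0, 0, -0.08]])

```text
time: 0.9
tool_pos: [388.2, -226.2, 216.2]
orientation: [0.868, 0.497, -0.0, -0.0]
wrist_force: [0.6, -0.9, -0.6]
gripper_width: 85.4
```

jog_arm(claw=[1, 1, 1, 1, 1, 1, 1, 1], slide=[[4.12, 0.1, 0], [4.1, 0.42, 0], [4.05, 0.75, 0], [3.98, 1.06, 0], [3.88, 1.38, 0], [3.76, 1.68, 0], [3.62, 1.97, 0], [3.45, 2.25, 0]], twist=[[0, 0, -0.08], [0, 0, -0.08], [0, 0, -0.08], [0, 0, -0.08], [0, 0, -0.08], [0, 0, -0.08], [0, 0, -0.08], [0, 0, -0.08]])

```text
time: 1.7
tool_pos: [561.9, 53.9, 216.0]
orientation: [0.667, 0.745, -0.0, -0.0]
wrist_force: [0.6, -0.1, -0.1]
gripper_width: 85.6
```

```bash
python3 - <<'E'
from h import *
s=sense();m=camera_model("wrist");im=read_camera("wrist")
s=sense();m=camera_model("wrist");im=read_camera("wrist")
cv2.imwrite("pics/w1.png",im);np.savez("w1.npz",K=m["camera_matrix"],V=m["view"])
print(s["tool_pos"],R.from_quat(s["orientation"]).as_matrix()[:,0],s["joints"])
cv2.imwrite("pics/w1b.png",cv2.resize(im,(800,600),interpolation=cv2.INTER_CUBIC))
E
```

```text
[563.80357161  58.25073818 215.60858674] [-0.11659878  0.99317659  0.00223275] [-0.1070034   0.4105079   1.25133653  0.0023268   1.4796288  -0.2240793 ]
```

View pics/w1b.png

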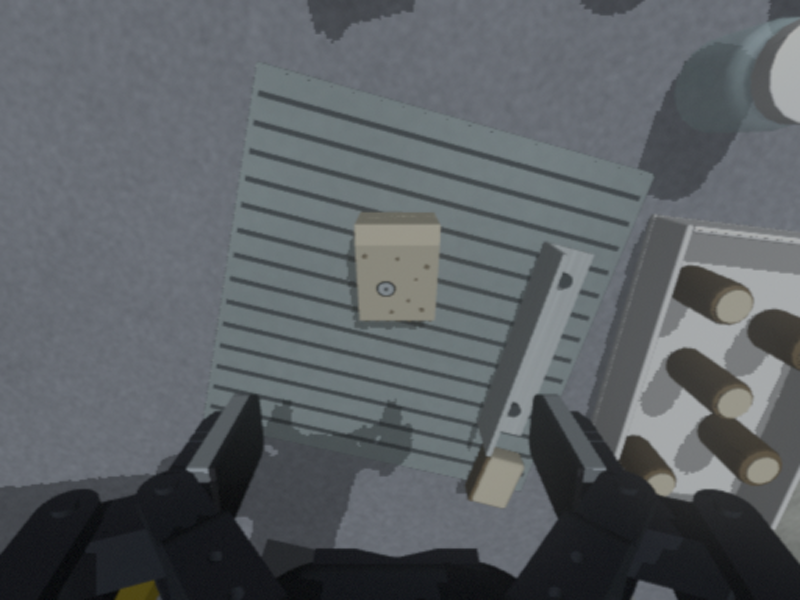

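The wrist view shows the block with its back edge at (355,224)–(440,222), its front top edge at (360,321)–(435,321) and the stud at (386,289). The bracket's dark stop face is seen obliquely, bounded at left by about (545,247)–(481,430).

```bash
python3 - <<'E'
from h import *
d=np.load("w1.npz");m=dict(camera_matrix=d["K"],view=d["V"])
B=lambda u,v,z: back(m,(u+.5)/1.5625-.5,(v+.5)/1.5625-.5,z)
f=lambda n,*a: print(n,[np.round(B(*x)[:2],1).tolist() for x in a])
f("back",(355,224,66.6),(440,222,66.6));f("ridge",(357,247,66.6),(439,246,66.6));f("front",(360,321,44),(435,321,44));f("stud",(386,289,54.2))
f("bracket bottom",(545,247,12),(481,432,12));f("top",(565,250,57),(497,445,57));f("traycorners",(257,64,12),(653,175,12))
im=cv2.imread("pics/w1b.png");print(im.shape)
c=im[235:460,460:620];cv2.imwrite("pics/c2.png",cv2.convertScaleAbs(cv2.resize(c,None,fx=2.6,fy=2.6,interpolation=cv2.INTER_CUBIC),alpha=1.6))
E
```

```text
back [[533.2, 87.1], [588.1, 94.8]]
ridge [[535.8, 72.0], [589.7, 79.0]]
front [[541.9, 10.8], [597.8, 17.3]]
stud [[558.3, 41.3]]
bracket bottom [[678.6, 76.6], [658.4, -95.8]]
top [[677.1, 84.3], [660.0, -76.6]]
traycorners [[452.6, 179.8], [746.5, 139.3]]
(600, 800, 3)
```

View pics/c2.png

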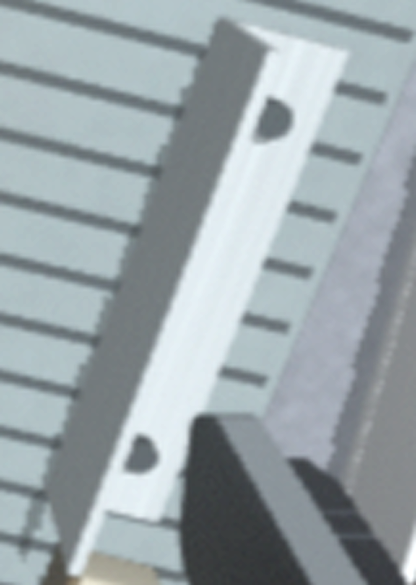

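```bash
python3 - <<'E'
from h import *
d=np.load("w1.npz");m=dict(camera_matrix=d["K"],view=d["V"])
B=lambda u,v,z: back(m,(u+.5)/1.5625-.5,(v+.5)/1.5625-.5,z)
C=lambda u,v,z: B(460+u/2.6,235+v/2.6,z)[:2].round(1)
for z,a,b in((12,(217,20),(50,487)),(57,(273,49),(68,575))):
    p,q=C(*a,z),C(*b,z);print(z,p,q,(p+q)/2,np.degrees(np.arctan2(*(q-p)))+180, np.linalg.norm(p-q))
plan([564,51,34],down(97.5),1)
E
```

```text
12 [676.7  79.8] [655.1 -86. ] [665.9  -3.1] 7.422543686856727 167.20107655155815
57 [677.7  81.6] [653.3 -88. ] [665.5  -3.2] 8.186849558624601 171.3461992575266
t 1.8 slide [[-0.52, 0.1, 18.14]] twist [-0.0005, -0.0011, -0.0184] | total mm [   1.5   -4.9 -181.4]
```

jog_arm(claw=[1, 1, 1, 1, 1, 1, -1, -1], slide=[[-0.6, 0.05, 3], [0, 0, 4], [0, 0, 4], [0, 0, 4], [0, 0, 2.8], [0, 0, 0], [0, 0, 0], [0, 0, 0]], twist=[[0, 0, 0], [0, 0, 0], [0, 0, 0], [0, 0, 0], [0, 0, 0], [0, 0, 0], [0, 0, 0], [0, 0, 0]], squeeze=40)

```text
time: 2.6
tool_pos: [563.5, 46.0, 40.1]
orientation: [0.669, 0.743, 0.001, 0.001]
wrist_force: [-0.2, 0.9, 0.8]
gripper_width: 59.0
```

jog_arm(claw=[-1, -1, -1, -1], slide=[[0, 0, 0], [0, 0, 0], [0, 0, 0], [0, 0, 0]], twist=[[0, 0, 0], [0, 0, 0], [0, 0, 0], [0, 0, 0]])

```text
time: 3.0
tool_pos: [557.5, 45.3, 42.8]
orientation: [0.668, 0.744, -0.004, -0.002]
wrist_force: [-35.3, -9.5, 47.2]
gripper_width: 28.3
```

```bash
python3 - <<'E'
from h import *
im=read_camera("wrist");s=sense();print(s["tool_pos"],s["wrist_force"],s["gripper_width"])
t=read_camera("scene")[170:290,160:360]
cv2.imwrite("pics/w2.png",np.vstack([cv2.resize(im,(500,375)),cv2.resize(t,(500,300))])[:600+75][:600])
E
```

```text
[557.47641724  45.33640217  42.77808172] [-35.14383954  -8.65299485  47.97577178] 28.05773106989144
```

View pics/w2.png

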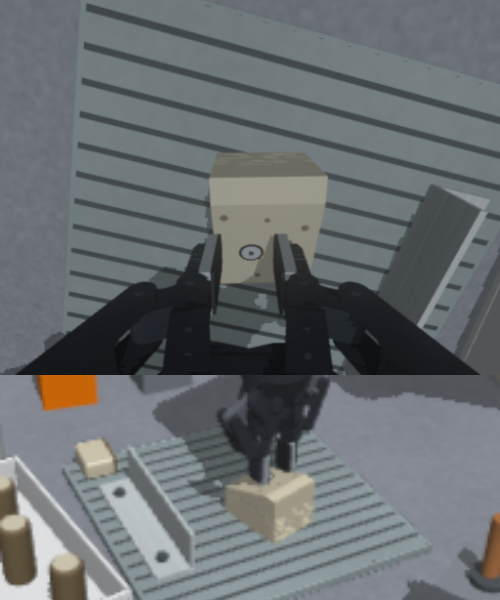

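The fingers closed while still descending and landed on top of the slope instead of astride the block, which shifted it a little. I'll open, rise, let the arm settle and measure again.

jog_arm(claw=[-1, 1, 1, 1, 1, 1, 1, 1], slide=[[0, 0, -1.5], [0, 0, -1.5], [0, 0, -4], [0, 0, -4], [0, 0, -4], [0, 0, -3], [0, 0, 0], [0, 0, 0]], twist=[[0, 0, 0], [0, 0, 0], [0, 0, 0], [0, 0, 0], [0, 0, 0], [0, 0, 0], [0, 0, 0], [0, 0, 0]])

```text
time: 3.9
tool_pos: [562.4, 46.3, 219.3]
orientation: [0.669, 0.744, 0.001, 0.001]
wrist_force: [0.3, 0.1, -0.6]
gripper_width: 85.6
```

jog_arm(claw=[1, 1, 1], slide=[[0, 0, 0], [0, 0, 0], [0, 0, 0]], twist=[[0, 0, 0], [0, 0, 0], [0, 0, 0]])

```text
time: 4.2
tool_pos: [562.3, 46.3, 217.5]
orientation: [0.669, 0.744, -0.0, -0.001]
wrist_force: [0.4, 0.2, 0.2]
gripper_width: 85.4
```

```bash
python3 - <<'E'
from h import *
s=sense();m=camera_model("wrist");im=read_camera("wrist");s2=sense()
np.savez("w3.npz",K=m["camera_matrix"],V=m["view"])
print(s["tool_pos"],s2["tool_pos"],R.from_quat(s["orientation"]).as_matrix()[:,0],s["wrist_force"])
cv2.imwrite("pics/w3.png",cv2.resize(im[80:330,130:450],(800,625))[:600])
E
```

```text
[562.25835615  46.31992543 217.52454908] [562.34616127  46.29660199 217.67916635] [-1.05796196e-01  9.94387774e-01  3.46693777e-04] [0.44853725 0.21763981 0.17609313]
```

View pics/w3.png

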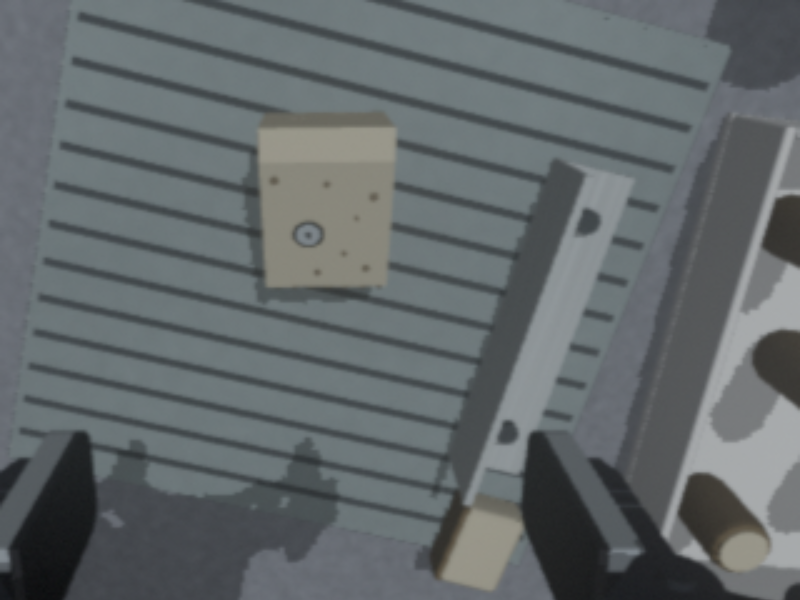

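The block now has its back edge at (258,128)–(396,126), front edge at (266,287)–(387,285) and stud at (308,235). The bracket's bottom edge runs (557,160)–(455,455) and its top edge (585,177)–(468,503).

```bash
python3 - <<'E'
from h import *
d=np.load("w3.npz");m=dict(camera_matrix=d["K"],view=d["V"])
C=lambda u,v,z: back(m,130+(u+.5)/2.5-.5,80+(v+.5)/2.5-.5,z)[:2]
for n,z,a,b in(("back",66.6,(258,128),(396,126)),("ridge",66.6,(260,163),(394,163)),("front",44,(266,287),(387,285)),("brb",12,(557,160),(455,455)),("brt",57,(585,177),(468,503))):
    p,q=C(*a,z),C(*b,z);print(n,p.round(1),q.round(1),((p+q)/2).round(1),np.degrees(np.arctan2(*(q-p)[::-1])).round(1),np.linalg.norm(p-q).round(1))
print("stud",C(308,235,54.2))
E
```

```text
back [536.5  87.9] [591.9  94.5] [564.2  91.2] 6.9 55.8
ridge [538.5  73.8] [593.3  79.6] [565.9  76.7] 6.1 55.1
front [545.1  12.1] [601.1  19. ] [573.1  15.6] 7.1 56.4
brb [678.5  80.3] [657.  -86.6] [667.7  -3.2] -97.3 168.2
brt [676.3  80.6] [655.2 -86.1] [665.7  -2.7] -97.2 168.1
stud [561.67730709  41.94031965]
```

jog_arm(claw=[1, 1, 1, 1, 1, 1, 1, 1], slide=[[0.7, 0.7, 2], [0, 0, 4], [0, 0, 4], [0, 0, 4], [0, 0, 3], [0, 0, 1.9], [0, 0, 0], [0, 0, 0]], twist=[[0, 0, -0.01], [0, 0, 0], [0, 0, 0], [0, 0, 0], [0, 0, 0], [0, 0, 0], [0, 0, 0], [0, 0, 0]])

```text
time: 5.05
tool_pos: [569.0, 54.0, 29.7]
orientation: [0.665, 0.747, 0.0, 0.0]
wrist_force: [0.8, -1.4, 0.5]
gripper_width: 85.6
```

jog_arm(claw=[1, 1, 1], slide=[[0, 0, 0], [0, 0, 0], [0, 0, 0]], twist=[[0, 0, 0], [0, 0, 0], [0, 0, 0]])

```text
time: 5.35
tool_pos: [569.1, 54.0, 30.2]
orientation: [0.665, 0.747, 0.0, 0.001]
wrist_force: [-1.0, -0.8, 0.2]
gripper_width: 85.4
```

jog_arm(claw=[-0.2, -0.2, -0.2, -0.2, -0.2, -0.2, -0.2, -0.2], slide=[[0, 0, 0], [0, 0, 0], [0, 0, 0], [0, 0, 0], [0, 0, 0], [0, 0, 0], [0, 0, 0], [0, 0, 0]], twist=[[0, 0, 0], [0, 0, 0], [0, 0, 0], [0, 0, 0], [0, 0, 0], [0, 0, 0], [0, 0, 0], [0, 0, 0]], squeeze=40)

```text
time: 6.15
tool_pos: [568.8, 54.0, 29.8]
orientation: [0.665, 0.747, 0.0, 0.0]
wrist_force: [-1.4, -0.9, 5.1]
gripper_width: 55.1
```

jog_arm(claw=[-0.2, -0.2, -0.2], slide=[[0, 0, -0.5], [0, 0, -1], [0, 0, 0]], twist=[[0, 0, 0], [0, 0, 0], [0, 0, 0]])

```text
time: 6.45
tool_pos: [569.3, 54.0, 45.5]
orientation: [0.665, 0.747, 0.001, 0.001]
wrist_force: [-0.1, 0.3, -4.2]
gripper_width: 54.7
```

```bash
python3 - <<'E'
from h import *
s=sense();print(s["wrist_force"],s["gripper_width"],s["tool_pos"])
p=s["tool_pos"];plan([618,3,p[2]],down(-7.5),14)
E
```

```text
[-0.1270775   0.25421939 -4.22107877] 54.72187908805002 [569.30017742  53.98077576  45.4686554 ]
t 6.45 slide [[-0.4, 0.3, 0.0], [-0.36, 0.35, 0.0], [-0.31, 0.4, 0.0], [-0.26, 0.43, 0.0], [-0.2, 0.46, 0.0], [-0.14, 0.48, 0.0], [-0.07, 0.5, 0.0], [-0.01, 0.5, 0.0], [0.06, 0.5, 0.0], [0.12, 0.49, 0.0], [0.18, 0.47, 0.0], [0.24, 0.44, 0.0], [0.3, 0.41, 0.0], [0.35, 0.36, 0.0]] twist [0.0001, -0.0001, 0.1298] | total mm [ 48.7 -51.    0. ]
```

jog_arm(claw=[-0.2, -0.2, -0.2, -0.2, -0.2, -0.2, -0.2], slide=[[-0.4, 0.3, 0], [-0.36, 0.35, 0], [-0.31, 0.4, 0], [-0.26, 0.43, 0], [-0.2, 0.46, 0], [-0.14, 0.48, 0], [-0.07, 0.5, 0]], twist=[[0, 0, 0.13], [0, 0, 0.13], [0, 0, 0.13], [0, 0, 0.13], [0, 0, 0.13], [0, 0, 0.13], [0, 0, 0.13]])

```text
time: 7.15
tool_pos: [592.9, 28.4, 44.1]
orientation: [0.927, 0.376, -0.0, -0.0]
wrist_force: [-0.5, -0.0, -4.3]
gripper_width: 54.3
```

jog_arm(claw=[-0.2, -0.2, -0.2, -0.2, -0.2, -0.2, -0.2, -0.2], slide=[[0, 0.5, 0], [0.06, 0.5, 0], [0.12, 0.49, 0], [0.18, 0.47, 0], [0.24, 0.44, 0], [0.3, 0.41, 0], [0.35, 0.36, 0], [0, 0, 0]], twist=[[0, 0, 0.13], [0, 0, 0.13], [0, 0, 0.13], [0, 0, 0.13], [0, 0, 0.13], [0, 0, 0.13], [0, 0, 0.13], [0, 0, 0]])

```text
time: 7.95
tool_pos: [617.4, 2.6, 44.1]
orientation: [0.998, -0.067, -0.0, 0.0]
wrist_force: [-0.2, 0.2, -4.4]
gripper_width: 54.9
```

jog_arm(claw=[-0.2, -0.2], slide=[[0, 0, 0], [0, 0, 0]], twist=[[0, 0, 0], [0, 0, 0]])

```text
time: 8.15
tool_pos: [617.0, 3.3, 44.2]
orientation: [0.998, -0.065, -0.0, -0.0]
wrist_force: [0.4, 0.2, -4.7]
gripper_width: 54.5
```

```bash
python3 - <<'E'
from h import *
s=sense();print(s["wrist_force"],s["gripper_width"],s["tool_pos"],s["joints"])
p=s["tool_pos"];plan([618,3,p[2]],down(-7.5),1)
im=read_camera("wrist");cv2.imwrite("pics/w4.png",cv2.resize(im[60:384,60:450],(720,598)))
m=camera_model("wrist");np.savez("w4.npz",K=m["camera_matrix"],V=m["view"])
E
```

```text
[ 0.35800278  0.227309   -4.71669979] 54.450403848097864 [616.97396607   3.25983676  44.21436776] [-1.86370191e-01  6.58177775e-01  1.33693579e+00  9.84322615e-05
  1.14696152e+00  1.51491194e+00]
t 8.15 slide [[0.11, 0.01, -0.0]] twist [-0.0001, 0.0005, 0.0004] | total mm [ 1.  -0.3  0. ]
```

View pics/w4.png

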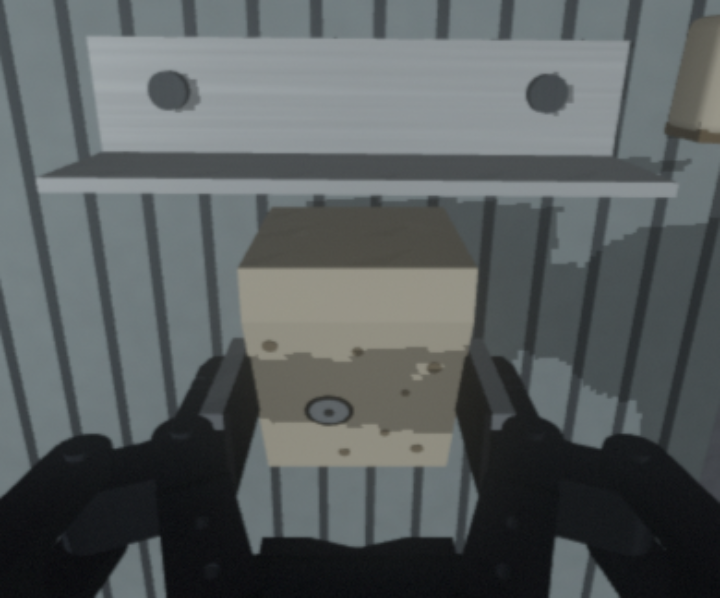

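The back is parallel to the bracket: block edge (240,268)–(476,268) against leg edge (38,193)–(678,195). Now I'll lower it and slide it in.

jog_arm(claw=[-0.2, -0.2, -0.2, -0.2, -0.2, -0.2], slide=[[0, 0, 0.7], [0, 0, 0.5], [0, 0, 0.2], [0.3, 0, 0], [0.3, 0, 0], [0, 0, 0]], twist=[[0, 0, 0], [0, 0, 0], [0, 0, 0], [0, 0, 0], [0, 0, 0], [0, 0, 0]])

```text
time: 8.8
tool_pos: [623.7, 2.1, 30.2]
orientation: [0.998, -0.067, 0.0, 0.0]
wrist_force: [0.6, -0.6, -4.4]
gripper_width: 54.5
```

jog_arm(claw=[-0.2, -0.2, -0.2, -0.2, -0.2, -0.2], slide=[[0.2, 0, 0], [0.2, 0, 0], [0.2, 0, 0], [0.1, 0, 0], [0, 0, 0], [0, 0, 0]], twist=[[0, 0, 0], [0, 0, 0], [0, 0, 0], [0, 0, 0], [0, 0, 0], [0, 0, 0]])

```text
time: 9.4
tool_pos: [628.3, 1.6, 30.2]
orientation: [0.998, -0.067, -0.002, -0.0]
wrist_force: [-8.9, -0.0, 0.3]
gripper_width: 54.7
```

jog_arm(claw=[-0.2, -0.2, -0.2, -0.2, -0.2], slide=[[0.1, 0, 0], [0, 0, 0.1], [0, 0, 0.05], [0, 0, 0], [0, 0, 0]], twist=[[0, 0, 0], [0, 0, 0], [0, 0, 0], [0, 0, 0], [0, 0, 0]])

```text
time: 9.9
tool_pos: [628.3, 1.7, 29.8]
orientation: [0.998, -0.067, -0.003, -0.0]
wrist_force: [-16.8, 1.2, 12.1]
gripper_width: 54.8
```

jog_arm(claw=[0.4, 1, 1, 1, 1, 1, 1, 1], slide=[[0, 0, 0], [0, 0, 0], [0, 0, 0], [0, 0, 0], [0, 0, -2], [0, 0, -4], [0, 0, -5], [0, 0, -5]], twist=[[0, 0, 0], [0, 0, 0], [0, 0, 0], [0, 0, 0], [0, 0, 0], [0, 0, 0], [0, 0, 0], [0, 0, 0]])

```text
time: 10.7
tool_pos: [630.9, 1.2, 190.5]
orientation: [0.998, -0.067, -0.0, -0.0]
wrist_force: [1.4, -0.6, -0.1]
gripper_width: 85.1
```

jog_arm(claw=[1, 1, 1], slide=[[-3, 0, -3], [0, 0, 0], [0, 0, 0]], twist=[[0, 0, 0], [0, 0, 0], [0, 0, 0]])

```text
time: 11.0
tool_pos: [601.4, 5.2, 219.2]
orientation: [0.998, -0.067, 0.001, 0.0]
wrist_force: [1.1, 0.4, -0.9]
gripper_width: 85.6
```

```bash
python3 - <<'E'
from h import *
s=sense();m=camera_model("wrist");im=read_camera("wrist");print(s["tool_pos"],s["gripper_width"])
np.savez("w5.npz",K=m["camera_matrix"],V=m["view"]);cv2.imwrite("pics/w5full.png",im)
cv2.imwrite("pics/w5.png",cv2.resize(im[40:280,110:400],(725,600),interpolation=cv2.INTER_CUBIC))
E
```

```text
[601.35818768   5.15800913 219.15518028] 85.59565855964745
```

View pics/w5.png

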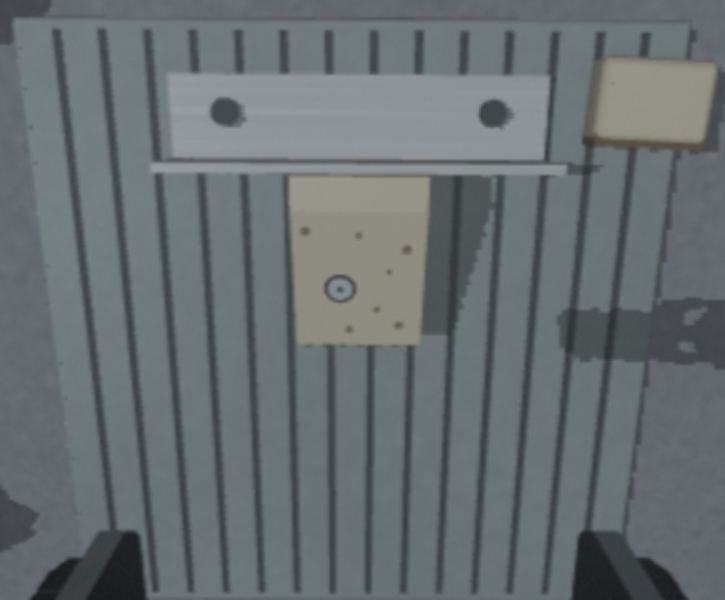

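The block sits flush: back edge (289,177)–(430,178) along the leg edge at v≈173, stud at (340,289), front edge (297,345)–(420,344). Next I'll compute its pose and plan the move to the probe.

```bash
python3 - <<'E'
from h import *
d=np.load("w5.npz");m=dict(camera_matrix=d["K"],view=d["V"])
C=lambda u,v,z: back(m,110+(u+.5)/2.5-.5,40+(v+.5)/2.5-.5,z)[:2]
for n,z,a,b in(("back",66.6,(289,177),(430,178)),("ridge",66.6,(291,212),(428,212)),("front",44,(297,345),(420,344)),("brt",57,(152,173),(566,174))):
    p,q=C(*a,z),C(*b,z);print(n,p.round(1),q.round(1),((p+q)/2).round(1),np.degrees(np.arctan2(*(q-p)[::-1])).round(1),np.linalg.norm(p-q).round(1))
print("stud",C(340,289,54.2))
# look at probe: tool x yaw -8, camera on +x side; put TCP behind by 40
plan([480,-292,270],down(-8),8)
E
```

```text
back [667.3  24.8] [659.4 -30.8] [663.4  -3. ] -98.1 56.2
ridge [653.7  26.3] [646.3 -28.6] [650.   -1.2] -97.7 55.4
front [591.9  35.6] [584.9 -20.5] [588.4   7.5] -97.2 56.5
brt [675.8  81.2] [652.8 -87. ] [664.3  -2.9] -97.8 169.7
stud [617.22218103  11.75546627]
t 11.05 slide [[-1.01, 3.88, -0.65], [-1.01, 3.88, -0.65], [-1.0, 3.88, -0.65], [-1.0, 3.88, -0.65], [-1.0, 3.89, -0.65], [-0.99, 3.89, -0.65], [-0.99, 3.89, -0.65], [-0.99, 3.89, -0.65]] twist [-0.0, 0.0001, 0.0008] | total mm [-121.4 -297.1   52.1]
```

jog_arm(claw=[1, 1, 1, 1, 1, 1, 1, 1], slide=[[-1, 3.9, -0.6], [-1, 3.9, -0.6], [-1, 3.9, -0.6], [-1, 3.9, -0.6], [-1, 3.9, -0.6], [-1, 3.9, -0.6], [-1, 3.9, -0.6], [-1, 3.9, -0.6]], twist=[[0, 0, 0], [0, 0, 0], [0, 0, 0], [0, 0, 0], [0, 0, 0], [0, 0, 0], [0, 0, 0], [0, 0, 0]])

```text
time: 11.85
tool_pos: [480.0, -295.2, 265.1]
orientation: [0.998, -0.067, -0.001, -0.001]
wrist_force: [0.1, -0.4, 0.4]
gripper_width: 85.0
```

jog_arm(claw=[1, 1, 1, 1], slide=[[0, 0, 0], [0, 0, 0], [0, 0, 0], [0, 0, 0]], twist=[[0, 0, 0], [0, 0, 0], [0, 0, 0], [0, 0, 0]])

```text
time: 12.25
tool_pos: [481.2, -292.5, 266.2]
orientation: [0.998, -0.066, -0.0, -0.0]
wrist_force: [-0.3, 0.2, -0.3]
gripper_width: 84.9
```

```bash
python3 - <<'E'
from h import *
s=sense();m=camera_model("wrist");im=read_camera("wrist");print(s["tool_pos"],R.from_quat(s["orientation"]).as_matrix().round(3),s["joints"])
np.savez("w6.npz",K=m["camera_matrix"],V=m["view"]);cv2.imwrite("pics/w6full.png",im)
q=proj(m,[[495.5,-292,154],[495.5,-292,90]]);print(q)
u,v=q.mean(0);x0=int(np.clip(u-128,0,256));y0=int(np.clip(v-96,0,192));print(x0,y0)
cv2.imwrite("pics/w6.png",cv2.convertScaleAbs(cv2.resize(im[y0:y0+192,x0:x0+256],(800,600),interpolation=cv2.INTER_CUBIC),alpha=1.3))
E
```

```text
[ 481.16103519 -292.49734682  266.19442529] [[ 0.991 -0.131 -0.001]
 [-0.131 -0.991  0.001]
 [-0.001 -0.001 -1.   ]] [-7.56488469e-01  3.75411690e-01  1.16162415e+00  1.34104597e-04
  1.60573412e+00  9.45980000e-01]
[[251.24871725 167.72115885]
 [251.62711484 153.4920368 ]]
123 64
```

View pics/w6.png

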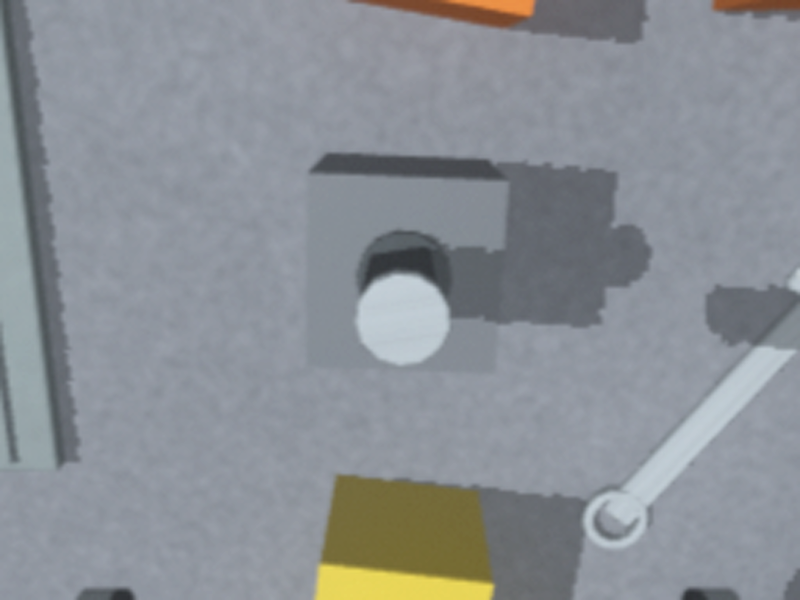

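The cap is at (403,318), the collar at about (404,275), and the holder's top corners are at (308,172), (508,180), (495,372) and (307,365). The grip's faces look parallel to the holder's sides.

```bash
python3 - <<'E'
from h import *
d=np.load("w6.npz");m=dict(camera_matrix=d["K"],view=d["V"])
C=lambda u,v,z: back(m,123+(u+.5)/3.125-.5,64+(v+.5)/3.125-.5,z)[:2]
P=[C(u,v,90) for u,v in((308,172),(508,180),(495,372),(307,365))]
print(np.round(P,1),np.mean(P,0)); 
for i in range(4): e=P[(i+1)%4]-P[i];print(np.degrees(np.arctan2(e[1],e[0])).round(1),np.linalg.norm(e).round(1))
print("cap",C(403,318,154),"collar",C(404,275,96))
im=cv2.imread("pics/w6full.png")[120:170,225:285];g=cv2.cvtColor(im,6)
_,b=cv2.threshold(g,45,255,1);print(cv2.countNonZero(b))
E
```

```text
[[ 537.6 -264.5]
 [ 525.8 -332.8]
 [ 457.  -321.2]
 [ 468.9 -252.6]] [ 497.31147653 -292.77882262]
-99.8 69.3
170.5 69.7
80.2 69.7
-9.9 69.7
cap [ 497.61096061 -292.62930323] collar [ 498.70540611 -292.81154926]
107
```

jog_arm(claw=[1, 1, 1, 1, 1, 1, 1, 1], slide=[[1.6, -0.2, 0], [0, 0, 3], [0, 0, 4], [0, 0, 4], [0, 0, 2.8], [0, 0, 1], [0, 0, 0], [0, 0, 0]], twist=[[0, 0, 0.037], [0, 0, 0], [0, 0, 0], [0, 0, 0], [0, 0, 0], [0, 0, 0], [0, 0, 0], [0, 0, 0]])

```text
time: 13.1
tool_pos: [497.5, -293.9, 120.3]
orientation: [0.996, -0.085, 0.001, 0.001]
wrist_force: [0.6, 0.1, 0.3]
gripper_width: 85.1
```

jog_arm(claw=[1, 1], slide=[[0, 0, 0], [0, 0, 0]], twist=[[0, 0, 0], [0, 0, 0]])

```text
time: 13.3
tool_pos: [497.2, -293.9, 120.1]
orientation: [0.996, -0.085, 0.001, 0.001]
wrist_force: [0.0, 0.2, 0.3]
gripper_width: 85.4
```

jog_arm(claw=[-1, -1, -1, -1, -1, -1, -1, -1], slide=[[0, -0.1, 0], [0, 0, 0], [0, 0, 0], [0, 0, 0], [0, 0, 0], [0, 0, 0], [0, 0, 0], [0, 0, 0]], twist=[[0, 0, 0], [0, 0, 0], [0, 0, 0], [0, 0, 0], [0, 0, 0], [0, 0, 0], [0, 0, 0], [0, 0, 0]], squeeze=50)

```text
time: 14.1
tool_pos: [497.1, -292.8, 119.1]
orientation: [0.996, -0.085, 0.0, 0.0]
wrist_force: [-0.8, -1.1, 4.6]
gripper_width: 25.6
```

jog_arm(claw=[-1, -1, -1], slide=[[0, 0, 0], [0, 0, 0], [0, 0, 0]], twist=[[0, 0, 0], [0, 0, 0], [0, 0, 0]])

```text
time: 14.4
tool_pos: [497.1, -292.8, 119.1]
orientation: [0.996, -0.085, 0.0, 0.0]
wrist_force: [-0.3, -0.1, 5.2]
gripper_width: 25.8
```

The opening reads 25.8 mm where the grip is 22 mm, so I'll look before lifting.

```bash
python3 - <<'E'
from h import *
s=sense();print(s["wrist_torque"],s["wrist_force"],s["tool_pos"])
im=read_camera("wrist");m=camera_model("wrist");cv2.imwrite("pics/w7full.png",im)
print(proj(m,[[497.4,-292.7,154],[497.4,-292.7,90]]))
sc=read_camera("scene");mm=camera_model("scene");u,v=proj(mm,[[497.4,-292.7,120]])[0];print(u,v)
c=sc[int(v)-40:int(v)+40,int(u)-40:int(u)+40]
cv2.imwrite("pics/w7.png",cv2.convertScaleAbs(np.hstack([cv2.resize(im[130:384,130:380],(400,406),interpolation=cv2.INTER_CUBIC),cv2.resize(c,(400,406),interpolation=cv2.INTER_CUBIC)]),alpha=1.8))
E
```

```text
[-0.03652832  0.15947744  0.0088927 ] [-0.33301085 -0.14756484  5.23771127] [ 497.06246206 -292.75672319  119.07176453]
[[254.06919404 273.09131916]
 [253.75582697 218.33188087]]
221.86463395745173 137.94012693017305
```

View pics/w7.png

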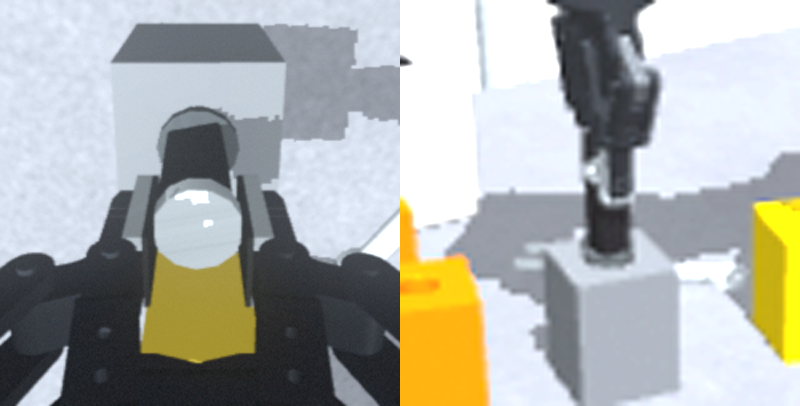

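The fingers have closed on the cap, not the grip. In the wrist view the pad tips are at about y=175, with the cap at (198,223) between them. The tips actually stand about 15–20 mm behind the TCP, which also explains the first failed block grasp. I'll open, go down about 33 mm and grip again.

jog_arm(claw=[1, 1, 1, 1, 1, 1, 1, 1], slide=[[0, 0, 0], [0, 0, 0], [0, 0, 0], [0, 0, 0], [0, 0, 1], [0, 0, 1], [0, 0, 0], [0, 0, 0]], twist=[[0, 0, 0], [0, 0, 0], [0, 0, 0], [0, 0, 0], [0, 0, 0], [0, 0, 0], [0, 0, 0], [0, 0, 0]])

```text
time: 15.3
tool_pos: [496.8, -292.5, 98.3]
orientation: [0.996, -0.085, -0.0, -0.0]
wrist_force: [-0.4, 0.2, 0.1]
gripper_width: 85.3
```

jog_arm(claw=[1, 1, 1, 1, 1, 1], slide=[[0, 0, 0.5], [0, 0, 0], [0, 0, 0.3], [0, 0, 0.3], [0, 0, 0], [0, 0, 0]], twist=[[0, 0, 0], [0, 0, 0], [0, 0, 0], [0, 0, 0], [0, 0, 0], [0, 0, 0]])

```text
time: 15.9
tool_pos: [496.9, -292.6, 87.8]
orientation: [0.996, -0.085, -0.0, -0.0]
wrist_force: [-0.4, 0.8, 0.1]
gripper_width: 85.3
```

```bash
python3 - <<'E'
from h import *
s=sense();print(s["wrist_force"],s["tool_pos"],s["orientation"],s["gripper_width"])
im=read_camera("wrist");m=camera_model("wrist");cv2.imwrite("pics/w8full.png",im)
# where would pad tips (x=+-11,y=+-42) show for several tool z; find pad pixels by brightness column
T=R.from_quat(s["orientation"])
for z in(-35,-25,-15,-5,5): print(z,proj(m,T.apply([[11,43,z],[11,-43,z]])+s["tool_pos"]).round())
g=cv2.cvtColor(im,6)
for u in (165,170,175,180,185): print(u,g[170:330:5,u])
print("cap",proj(m,[[497.4,-292.7,154]]))
E
```

```text
[-0.36595782  0.81967912  0.09965613] [ 496.94440014 -292.64051766   87.78139234] [ 9.96379531e-01 -8.50166326e-02 -4.25624907e-05 -1.57904883e-05] 85.32029100509043
-35 [[347. 253.]
 [162. 253.]]
-25 [[341. 243.]
 [167. 243.]]
-15 [[336. 234.]
 [172. 234.]]
-5 [[331. 226.]
 [177. 226.]]
5 [[327. 218.]
 [181. 218.]]
165 [127 124 127 125 124 125 124 125 123 125 125 125 126 124 123 123 123  63
  45  42  40  39  37  36  35  74 121 125 124 128 120 126]
170 [129 126 125 125 122 129 124 122 121 124 121 123 124 124 125 128 123 124
 122 124 125 125 121 122 125 122 121 126 122 123 123 122]
175 [126 128 130 122 120 125 122 125 125 124 124 123 123 125 127 129 123 122
 122 124 124 120 124 122 125 124 124 124 125 127 121 124]
180 [127 124 124 126 123 123 123 124 121 124 122 121 124 121 121 124 126 123
 118 121 117 122 122 122 125 126 124 125 121 125 124 126]
185 [127 125 127 124 126 127 129 126 124 125 124 126 122 128 123 124 124 123
 122 123 127 123 124 125 125 129 125 124 123 124 125 125]
cap [[254.52776771 320.73339918]]
```

Force is zero, and the tips now measure about 20 mm behind the TCP when shut. I'll go 4 mm lower so the pads stay between collar and cap, then close.

jog_arm(claw=[1, 1, 1, -1, -1, -1, -1, -1], slide=[[0, 0, 0.4], [0, 0, 0], [0, 0, 0], [0, 0, 0], [0, 0, 0], [0, 0, 0], [0, 0, 0], [0, 0, 0]], twist=[[0, 0, 0], [0, 0, 0], [0, 0, 0], [0, 0, 0], [0, 0, 0], [0, 0, 0], [0, 0, 0], [0, 0, 0]], squeeze=60)

```text
time: 16.75
tool_pos: [497.0, -292.7, 84.1]
orientation: [0.996, -0.085, 0.0, 0.0]
wrist_force: [-0.5, 1.1, 2.5]
gripper_width: 23.4
```

jog_arm(claw=[-1, -1, -1, -1, -1], slide=[[0, 0, 0], [0, 0, 0], [0, 0, 0], [0, 0, 0], [0, 0, 0]], twist=[[0, 0, 0], [0, 0, 0], [0, 0, 0], [0, 0, 0], [0, 0, 0]])

```text
time: 17.25
tool_pos: [497.0, -292.7, 84.1]
orientation: [0.996, -0.085, 0.0, 0.0]
wrist_force: [-1.3, 0.5, 5.3]
gripper_width: 23.5
```

jog_arm(claw=[-1, -1, -1, -1, -1, -1, -1, -1], slide=[[0, 0, -0.5], [0, 0, -1], [0, 0, -2], [0, 0, -3], [0, 0, -4], [0, 0, -3.5], [0, 0, 0], [0, 0, 0]], twist=[[0, 0, 0], [0, 0, 0], [0, 0, 0], [0, 0, 0], [0, 0, 0], [0, 0, 0], [0, 0, 0], [0, 0, 0]])

```text
time: 18.05
tool_pos: [496.9, -292.5, 224.1]
orientation: [0.996, -0.085, 0.0, 0.0]
wrist_force: [-1.0, -0.4, -2.6]
gripper_width: 23.4
```

jog_arm(claw=[-1, -1], slide=[[0, 0, 0], [0, 0, 0]], twist=[[0, 0, 0], [0, 0, 0]])

```text
time: 18.25
tool_pos: [496.6, -292.3, 222.4]
orientation: [0.996, -0.085, -0.001, -0.001]
wrist_force: [0.3, 0.4, -1.8]
gripper_width: 23.4
```

```bash
python3 - <<'E'
from h import *
s=sense();print(s["wrist_force"],s["tool_pos"],s["gripper_width"])
im=read_camera("wrist");m=camera_model("wrist")
sc=read_camera("scene");mm=camera_model("scene");cv2.imwrite("pics/s9.png",sc);cv2.imwrite("pics/w9full.png",im)
top=read_camera("top");cv2.imwrite("pics/t9.png",top)
T=R.from_quat(s["orientation"])
for n,M in(("wrist",m),("scene",mm)): print(n,proj(M,T.apply([[0,0,85.9-6-12],[0,0,-6],[0,0,-70]])+s["tool_pos"]).round(1))
u,v=proj(mm,s["tool_pos"])[0]
c=sc[max(int(v)-70,0):int(v)+55,int(u)-45:int(u)+45]
cv2.imwrite("pics/w9.png",cv2.convertScaleAbs(np.hstack([cv2.resize(im[134:384,150:350],(440,550),interpolation=cv2.INTER_CUBIC),cv2.resize(c,(360,550),interpolation=cv2.INTER_CUBIC)]),alpha=1.6));print(u,v)
E
```

```text
[ 0.27416725  0.3501237  -1.81612125] [ 496.55040392 -292.2898962   222.40639343] 23.37625898584826
wrist [[253.7 199. ]
 [254.  244.1]
 [254.5 329.1]]
scene [[221.9 128. ]
 [221.1 105.5]
 [220.3  84.7]]
221.13037797679294 107.36551474962074
```

View pics/w9.png

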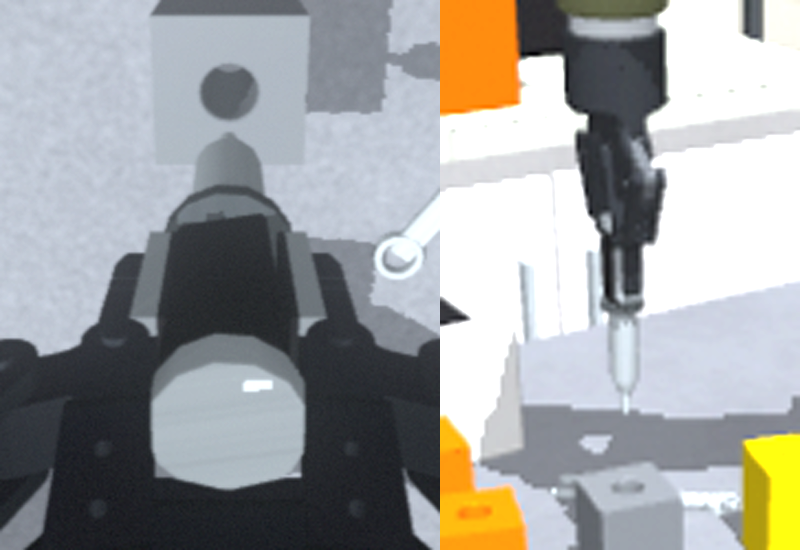

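The probe is held straight below the fingers: its tip is at wrist pixel (254,194.5), with about (254,196) predicted. The holder hole is empty at (229,92) in the crop. That was my last picture (12 viewed), so I'll go on numerically. Next is carrying the probe over and tilting it.

```bash
python3 - <<'E'
from h import *
r=down(-7.7,20);M=r.as_matrix();print(M.round(3))
S=np.array([617.2,11.6,54.2]);n=-M[:,2];P1=S+n*100;print(n,P1)
s=sense();print(s["tool_pos"],s["joints"])
plan([P1[0],P1[1],215],r,8)
plan(P1,r,2,start=(np.array([P1[0],P1[1],215]),r))
E
```

```text
[[ 0.931 -0.134  0.339]
 [-0.126 -0.991 -0.046]
 [ 0.342  0.    -0.94 ]]
[-0.33893622  0.04582597  0.93969262] [583.3063784   16.18259743 148.16926208]
[ 496.81040079 -292.50301316  223.0504914 ] [-7.37359670e-01  4.23940961e-01  1.20759083e+00 -3.23769930e-06
  1.51159527e+00  1.00367075e+00]
t 18.4 slide [[0.41, -3.99, 0.1], [0.42, -3.98, 0.12], [0.44, -3.98, 0.15], [0.45, -3.98, 0.17], [0.46, -3.98, 0.19], [0.47, -3.98, 0.21], [0.47, -3.97, 0.24], [0.48, -3.97, 0.26]] twist [0.0007, 0.0438, -0.0045] | total mm [ 86.5 308.7  -8.1]
t 18.4 slide [[-1.14, -0.0, 3.14], [-1.14, -0.0, 3.14]] twist [0.0, 0.0, 0.0] | total mm [  0.    0.  -66.8]
```

jog_arm(claw=[-1, -1, -1, -1, -1, -1, -1, -1], slide=[[0.41, -3.99, 0.1], [0.42, -3.98, 0.12], [0.44, -3.98, 0.15], [0.45, -3.98, 0.17], [0.46, -3.98, 0.19], [0.47, -3.98, 0.21], [0.47, -3.97, 0.24], [0.48, -3.97, 0.26]], twist=[[0, 0.044, -0.0045], [0, 0.044, -0.0045], [0, 0.044, -0.0045], [0, 0.044, -0.0045], [0, 0.044, -0.0045], [0, 0.044, -0.0045], [0, 0.044, -0.0045], [0, 0.044, -0.0045]])

```text
time: 19.2
tool_pos: [583.6, 17.7, 214.7]
orientation: [0.982, -0.066, 0.175, 0.015]
wrist_force: [0.5, -0.2, -1.3]
gripper_width: 23.3
```

jog_arm(claw=[-1, -1, -1, -1], slide=[[0, 0, 0], [0, 0, 0], [0, 0, 0], [0, 0, 0]], twist=[[0, 0, 0], [0, 0, 0], [0, 0, 0], [0, 0, 0]])

```text
time: 19.6
tool_pos: [583.6, 14.9, 214.8]
orientation: [0.982, -0.067, 0.174, 0.015]
wrist_force: [-0.1, -0.3, -1.6]
gripper_width: 23.2
```

```bash
python3 - <<'E'
from h import *
r=down(-7.7,20);S=np.array([617.2,11.6,54.2]);n=-r.as_matrix()[:,2]
s=sense();print(s["tool_pos"],s["wrist_force"],s["gripper_width"]);plan(S+n*100,r,2)
E
```

```text
[583.55155194  14.89527757 214.81983588] [-0.05184438 -0.33465428 -1.64189282] 23.188139298436443
t 19.6 slide [[-1.17, -0.08, 3.12], [-1.16, -0.07, 3.12]] twist [0.0034, -0.0013, 0.0001] | total mm [ -0.2   1.3 -66.7]
```

jog_arm(claw=[-1, -1, -1, -1, -1, -1], slide=[[-0.8, -0.05, 2.1], [-0.8, -0.05, 2.1], [-0.73, -0.05, 2], [0, 0, 0], [0, 0, 0], [0, 0, 0]], twist=[[0.003, 0, 0], [0.003, -0.002, 0], [0, 0, 0], [0, 0, 0], [0, 0, 0], [0, 0, 0]])

```text
time: 20.2
tool_pos: [583.9, 16.8, 150.1]
orientation: [0.982, -0.066, 0.175, 0.012]
wrist_force: [1.4, 0.5, -0.9]
gripper_width: 23.5
```

```bash
python3 - <<'E'
from h import *
r=down(-7.7,20);S=np.array([617.2,11.6,54.2]);n=-r.as_matrix()[:,2]
s=sense();T=R.from_quat(s["orientation"]);print(s["time"],s["tool_pos"],s["wrist_force"])
tip=T.apply([0,0,74])+s["tool_pos"];d=r.inv().apply(tip-S);print("tip-spot in tool axes",d.round(2),"angle",np.degrees((T.inv()*r).magnitude()))
m=camera_model("wrist");im=read_camera("wrist");cv2.imwrite("pics/w10.png",im)
print("pred stud px",proj(m,S),"tip px",proj(m,tip))
g=cv2.cvtColor(im,6);u,v=proj(m,S)[0].astype(int)
print("\n".join(" ".join("%3d"%x for x in row) for row in g[v-26:v+27:2,u-32:u+33:2]))
E
```

```text
20.2 [583.85857494  16.84743438 150.07128551] [ 1.3582666   0.45645044 -0.9414875 ]
tip-spot in tool axes [  1.32  -0.7  -27.63] angle 0.19757278175193552
pred stud px [[254.47644873 187.60020959]] tip px [[253.78379072 196.45785655]]
129 130 128 100  86 141 158 158 157 158 157 158 158 158 158 158 158 158 158 158 148 131 158 158 158 158 158 158 159 158 158 159 158
128 128 128 100  87 141 158 158 158 158 157 157 158 157 158 158 158 158 158 159 158 158 159 158 158 158 159 158 158 158 159 158 157
127 129 129 100  87 142 157 158 157 157 158 158 158 157 158 158 158 157 158 158 158 159 158 158 158 158 158 158 158 158 158 147 126
128 128 128 100  87 141 157 157 157 158 158 157 158 158 158 158 157 158 158 158 157 157 158 158 159 158 158 159 159 158 158 129 109
128 128 126 100  86 141 157 157 157 157 157 159 158 158 158 157 158 158 157 157 158 158 158 158 158 158 158 158 158 158 158 153 140
128 128 127 100  85 138 156 157 157 158 157 157 157 157 158 157 158 158 158 158 157 158 158 157 158 158 158 158 159 157 158 158 158
128 128 127 100  86 137 156 157 157 157 157 157 157 158 158 157 157 157 1
[... 1998 characters left out ...]
 157 156 154 129 122 116 116 116 116 115
125 126 125  89  81 133 155 155 154 112 101 101 100  99  96  93  90  87  82  79  77  78  97 153 156 156 156 146 125 114 101 113 115
124 125 125  89  81 133 155 154 145 101 101 102 100  98  96  93  89  86  82  79  77  77  77 133 156 157 155 156 155 117  84  94 115
126 126 124  89  80 132 155 156 141 101 101 101 100  98  96  92  89  86  81  80  76  76  75 117 156 156 155 156 156 151 123 107 116
125 124 123  88  81 129 154 155 137 101 101  99 100  99  96  92  90  85  82  79  75  75  75  97 154 155 156 155 156 156 154 119 116
126 123 123  87  80 129 154 154 129 100 102 101  99  99  96  92  88  84  82  78  74  76  74  94 153 156 156 156 155 156 155 141 115
```

The stud's dot is at pixel (254,187), matching the prediction of (254.5,187.6). The tip is at about (254,195), on axis. Now I'll correct about 1 mm and move in along the axis.

jog_arm(claw=[-1, -1, -1, -1, -1, -1], slide=[[-0.13, 0.07, 1], [0, 0, 0.8], [0, 0, 0.5], [0, 0, 0], [0, 0, 0], [0, 0, 0]], twist=[[0, 0, 0], [0, 0, 0], [0, 0, 0], [0, 0, 0], [0, 0, 0], [0, 0, 0]])

```text
time: 20.85
tool_pos: [589.7, 15.8, 126.8]
orientation: [0.983, -0.065, 0.174, 0.012]
wrist_force: [0.3, -0.1, -1.5]
gripper_width: 23.4
```

```bash
cat >> h.py <<'E'
def rep():
    r=down(-7.7,20);S=np.array([617.2,11.6,54.2]);s=sense();T=R.from_quat(s["orientation"])
    tip=T.apply([0,0,74])+s["tool_pos"];print(s["time"],"free tip-spot",r.inv().apply(tip-S).round(2),"ang",np.degrees((T.inv()*r).magnitude()).round(2),"F tool",r.inv().apply(s["wrist_force"]).round(2),"w",s["gripper_width"].round(1),"v",np.abs(s["joint_vel"]).max().round(4))
E
python3 -c "from h import *;rep()"
```

```text
Traceback (most recent call last):
  File "h.py", line 25, in rep
    tip=T.apply([0,0,74])+s["tool_pos"];print(s["time"],"free tip-spot",r.inv().apply(tip-S).round(2),"ang",np.degrees((T.inv()*r).magnitude()).round(2),"F tool",r.inv().apply(s["wrist_force"]).round(2),"w",s["gripper_width"].round(1),"v",np.abs(s["joint_vel"]).max().round(4))
                                                                                                                                                                                                               ^^^^^^^^^^^^^^^^^^^^^^^^
AttributeError: 'float' object has no attribute 'round'
```

```bash
sed -i 's/s\["gripper_width"\].round(1)/round(s["gripper_width"],1)/' h.py; python3 -c "from h import *;rep()"
```

```text
20.85 free tip-spot [-1.18 -0.48 -3.73] ang 0.12 F tool [-0.22  0.03  1.5 ] w 23.4 v 0.0037
```

jog_arm(claw=[-1, -1, -1, -1, -1, -1], slide=[[0.1, 0.05, 0], [0, 0, 0.2], [0, 0, 0.2], [0, 0, 0.2], [0, 0, 0], [0, 0, 0]], twist=[[0, 0, 0], [0, 0, 0], [0, 0, 0], [0, 0, 0], [0, 0, 0], [0, 0, 0]])

```text
time: 21.45
tool_pos: [592.6, 14.9, 121.3]
orientation: [0.983, -0.065, 0.174, 0.012]
wrist_force: [-0.2, 0.6, -0.2]
gripper_width: 23.3
```

```bash
python3 -c "from h import *;rep()"
```

```text
21.45 free tip-spot [-0.28  0.08  2.45] ang 0.11 F tool [-0.29 -0.6   0.12] w 23.3 v 0.0036
```

The force changed by 1.4 N, so the plunger is about 2.3 mm in, against 2.45 mm by geometry. I'll press 2.5 mm further.

jog_arm(claw=[-1, -1, -1, -1, -1, -1, -1, -1], slide=[[0, 0, 0.1], [0, 0, 0.1], [0, 0, 0.05], [0, 0, 0], [0, 0, 0], [0, 0, 0], [0, 0, 0], [0, 0, 0]], twist=[[0, 0, 0], [0, 0, 0], [0, 0, 0], [0, 0, 0], [0, 0, 0], [0, 0, 0], [0, 0, 0], [0, 0, 0]])

```text
time: 22.25
tool_pos: [593.5, 14.8, 119.0]
orientation: [0.983, -0.065, 0.174, 0.012]
wrist_force: [-0.5, -0.3, 0.1]
gripper_width: 23.2
```

```bash
python3 - <<'E'
from h import *
rep()
for i in range(3): im=read_camera("wrist");rep()
cv2.imwrite("pics/w11.png",im);m=camera_model("wrist")
S=np.array([617.2,11.6,54.2]);print("stud px pred",proj(m,S))
# block back vs bracket: model edges against image: rms luminance edge along predicted back top edge
c,y=np.cos(np.radians(-7.7)),np.sin(np.radians(-7.7));A=np.array([[c,-y],[y,c]])
g=cv2.cvtColor(im,6)
for off in(-20,0,20):
    P=[np.r_[np.array([626,2.1])+A@[x,off],66.6] for x in(28,34,36,37,38,39,40,42,46)]
    q=proj(m,P).round().astype(int);print(off,[(int(a),int(b),int(g[b,a])) for a,b in q if 0<=a<512 and 0<=b<384])
E
```

```text
22.25 free tip-spot [-0.26  0.05  4.9 ] ang 0.11 F tool [-0.41  0.39 -0.3 ] w 23.2 v 0.0015
22.3 free tip-spot [-0.32  0.07  4.93] ang 0.11 F tool [-0.9  -0.47 -1.31] w 23.4 v 0.0027
22.35 free tip-spot [-0.3   0.07  4.93] ang 0.11 F tool [-0.83 -0.89 -0.42] w 23.4 v 0.0015
22.4 free tip-spot [-0.33  0.06  4.94] ang 0.11 F tool [-0.17 -0.77  0.15] w 23.0 v 0.0016
stud px pred [[253.7138438  198.16704819]]
-20 [(291, 148, 162), (291, 141, 162), (291, 138, 163), (291, 137, 162), (291, 135, 162), (291, 134, 161), (291, 133, 161), (291, 130, 160), (291, 125, 161)]
0 [(265, 148, 164), (265, 141, 164), (265, 138, 164), (265, 137, 164), (265, 135, 163), (265, 134, 162), (265, 133, 162), (265, 130, 161), (265, 125, 160)]
20 [(238, 148, 164), (238, 141, 164), (238, 138, 164), (238, 137, 164), (238, 135, 163), (238, 134, 163), (238, 133, 162), (238, 130, 160), (238, 125, 160)]
```

```bash
python3 - <<'E'
from h import *
r=down(-7.7,20);F=[]
for i in range(24):
    im=read_camera("wrist" if i%2 else "top");F.append(r.inv().apply(sense()["wrist_force"]))
F=np.array(F);print("mean F tool",F.mean(0).round(2),"sem",(F.std(0)/24**.5).round(2));rep()
im=read_camera("wrist");m=camera_model("wrist");g=cv2.cvtColor(im,6)
c,y=np.cos(np.radians(-7.7)),np.sin(np.radians(-7.7));A=np.array([[c,-y],[y,c]])
W=lambda x,yy,z: np.r_[np.array([626,2.1])+A@[x,yy],z+12]
def edge(a,b,n=31):
    q=proj(m,np.linspace(a,b,n));v=np.array([g[int(round(j)),int(round(i))] for i,j in q]).astype(int);k=np.abs(np.diff(v)).argmax();print(v.tolist(),"max step at frac",round((k+.5)/(n-1),2))
for yy in(-20,-12): edge(W(9,yy,54.6-.364*15),W(24,yy,54.6),16); edge(W(24,yy,54.6),W(54,yy,54.6))
for x in(20,30): edge(W(x,13,54.6),W(x,43,54.6)); edge(W(x,-13,54.6),W(x,-43,54.6))
E
```

```text
mean F tool [-0.08  0.03 -1.16] sem [0.1  0.09 0.09]
23.6 free tip-spot [-0.37  0.07  4.97] ang 0.1 F tool [-0.23  0.34 -1.01] w 23.8 v 0.002
[109, 119, 157, 157, 157, 157, 157, 158, 158, 158, 158, 157, 158, 158, 158, 158] max step at frac 0.1
[158, 163, 163, 162, 162, 162, 162, 162, 162, 162, 162, 162, 162, 162, 162, 161, 161, 160, 160, 160, 161, 161, 160, 161, 160, 163, 161, 159, 160, 160, 158] max step at frac 0.02
[157, 158, 157, 157, 157, 157, 157, 157, 158, 158, 158, 158, 158, 157, 157, 159] max step at frac 0.97
[159, 163, 163, 162, 164, 163, 163, 163, 163, 163, 162, 163, 162, 162, 162, 161, 161, 161, 160, 161, 161, 161, 160, 161, 161, 163, 162, 161, 160, 159, 158] max step at frac 0.02
[158, 157, 158, 157, 157, 157, 157, 157, 157, 156, 157, 157, 157, 157, 155, 135, 104, 89, 117, 129, 129, 129, 129, 128, 128, 128, 128, 128, 129, 129, 127] max step at frac 0.52
[158, 158, 158, 158, 158, 158, 157, 157, 158, 157, 158, 158, 158, 156, 146, 118, 94, 96, 95, 94, 90, 79, 69, 67, 76, 88, 92, 93, 93, 93, 93] max step at frac 0.48
[164, 164, 164, 164, 165, 164, 164, 164, 164, 165, 165, 165, 165, 164, 163, 151, 115, 80, 85, 88, 88, 89, 91, 91, 88, 89, 88, 89, 88, 89, 87] max step at frac 0.52
[162, 163, 162, 163, 162, 162, 162, 162, 162, 162, 162, 163, 162, 161, 154, 129, 88, 87, 87, 87, 86, 84, 82, 82, 82, 84, 84, 85, 85, 85, 85] max step at frac 0.52
```

Averaged force puts the press at about 2.6 N, or roughly 4.4 mm. The block's ridge and side edges are where the model predicts, and everything is at rest. Handing in.

```bash
python3 -c "from h import *;print(sign_off());rep()"
```

```text
the job is handed in; nothing more can be done
None
the job is handed in; nothing more can be done
```

The block was turned with its back flush against the bracket. The probe was then taken from its grey holder and is held pressed on the stud. I handed the job in at about 23.7 s, and no verdict is reported.

**Last checks, just before hand-in:**
- **Tip:** its axis was about 0.4 mm from the stud's centre by my measurement, and the tool was within 0.2° of square to the slope.
- **Press:** mean force on the stud was about 2.6 N, so the plunger is about 4.4 mm in. The pose alone gives 4.9 mm; both are well inside 2 to 8.5 mm.
- **Block:** its ridge and side edges were within about 1 mm of the flush pose. Its back measured about 1 mm from the bracket face and parallel to within about half a degree. The gap itself shows no contrast in the last picture, so flushness rests on the earlier view and the contact force.

**What went wrong or disagreed:**
- **First block grasp:** the fingers closed on top of the slope and shifted the block a few mm.
- **First probe grasp:** the fingers closed on the cap instead of the grip.
- **Cause:** the fingertips measured about 20 mm behind the TCP, not 14 mm ahead as stated. I also closed the first block grasp while the arm was still descending. Both grasps were redone.
- **Grip opening:** it read 23.4 mm on the 22 mm grip, so the probe is probably turned a few degrees about its own axis. That does not matter for the task.
- **Bystanders:** I noticed no contact with any of them, but took no final picture to check them.

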